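Refit the retaining ring of a paint carousel with ring pliers

TASK

Take the ring pliers from the rack, put their pins into the two eyes of the dark retaining ring, spread it just enough to go over the steel post of the paint carousel, push it down gently until the sprung brass washer under it comes to its stop, and let the ring close into the groove of the post so that it holds the washer down. Handle the ring only with the pliers, do not overstretch it or force the washer, stand the pliers back in their slot in the rack, and leave everything else where it is.

Things in the scene. Friction and masses are not known exactly. Their poses are not given: they have to be found in the camera images.
- clip: Dark spring-steel retaining ring, an open C, 5 mm thick, 39 mm inside, 49 mm outside, 45 g, lying flat round the wooden ring peg of the rack. Origin: centre of its circle, at its underside. x points from the closed back to the gap, z up. Relaxed, the middle between its two eyes is 25 mm from the origin along x. It opens evenly, about 8 N at each eye for 24 mm more gap, and closes by itself.
- eye_a (a point): Centre of the top rim of the eye on the ring's +y side: a hole 6.8 mm wide at the top, widening downward (so a spread ring climbs up the pins and stays on them), in a lug of 13 mm. Relaxed, the eyes are 29 mm apart. The ring goes over the post when they are 50 to 57 mm apart with the middle between them about 19 mm from the post's axis; over 60 mm it is bent.
- eye_b (a point): The same for the eye on the ring's -y side. Seated in the groove, the eyes are about 30 mm apart, and the middle between them is again 25 mm from the post's axis.
- carousel: White round tray, 240 mm across, rim 36 mm high, with a red and a yellow paint bottle (160 mm over the table) and a tube on its far side. Origin: at table height on the axis of the steel post in its middle. The post is 44 mm thick and set higher or lower each time, its top 64 to 80 mm over the table, with a 1.5 mm chamfer. Its groove, 39 mm across, begins 8 mm below the top and is 7.5 mm high.
- washer (a joint): How far the brass washer (70 mm across, round the post, on a wave spring) is pushed down from rest, in m; 0.0055 is its stop. At rest its top is 9.5 mm below the post's top, so it covers the groove. It pushes up with 0.8 N at rest, 7.4 N at the stop. Pushed down by 3.5 mm or more, a ring lying on it can close into the groove; a ring in the groove keeps it at 0.0035.
- pliers: Ring pliers, 150 mm, 170 g, red handles up, hanging tips down in the rack. Origin: midway between the pin tips; y from handle to handle, z up. Grip the black finger rests (18 x 14 mm, centred 107 mm up; guards below them end 84 mm up): 62 mm over them at rest, sprung with 5 to 9 N. Squeezing parts the pins: 29 mm at 59.5, 53 mm at about 37. Pins 3.6 mm thick, 4.2 mm long below a shoulder.
- rack: Wooden rack, board 85 x 190 mm, its top 58 mm over the table. Origin: at table height under the middle of the pliers' slot (16 mm along x, 54 mm along y), in which the pliers hang by the cross plate 54 mm above their origin, which so is 4 mm over the table. The ring peg (34 mm across, 6 mm high) stands 88 mm from the slot towards -y.
- masking_tape: Roll of masking tape, 104 mm across, 25 mm high, a bystander on the table.
- eraser: Blue and white eraser, 46 mm long, a bystander on the table.
- tube_big: Large white paint tube, 125 mm long, a bystander on the table.
There are look-alikes about, which are no part of the job. There is more than one size of the pliers; the job needs the smallest.

How it is judged:
On the way, in this order (a step that is already met when the one before it is completed fails the run):
1. the ring is spread on the pins of the pliers and lifted off its peg (distance between eye_a and eye_b above 0.046 m and height (world z) of clip above 0.075 m and contact force between pliers and clip above 0.5 N), for 0.1 s.
2. the ring, still spread, is round the post and presses the washer down (distance between eye_a and eye_b above 0.046 m and value of joint washer above 0.0035 m and horizontal distance between clip and carousel below 0.012 m and contact force between clip and carousel above 0.5 N), for 0.1 s.
At the end, for the whole second after the job is handed in: The ring sits in the groove of the post, closed (eyes under 34 mm apart), level and centred to 2 mm, and holds the washer down by about 3.5 mm (2.8 to 4.3); the pliers stand upright in their slot, fully down (within 6 mm of its middle); both are at rest (value of joint washer between 0.0028 and 0.0043 m and distance between eye_a and eye_b below 0.034 m and horizontal distance between clip and carousel below 0.002 m and angle between clip's own z axis and vertical below 0.06 rad and linear speed of each of clip, pliers below 0.01 m/s and horizontal distance between pliers and rack below 0.006 m and height (world z) of pliers below 0.008 m and angle between pliers's own z axis and vertical below 0.1 rad); the robot touches nothing.
It fails at once if the ring is overstretched: its eyes more than 60 mm apart (distance between eye_a and eye_b above 0.06 m).
It fails at once if the ring is forced against the washer or the post with more than 25 N (contact force between clip and carousel above 25 N).
It fails at once if the fingers press on the ring (contact force between the fingers and clip above 1 N).
It fails at once if a bystander (tape, eraser or large tube) is moved by more than 20 mm (distance of any of masking_tape, eraser, tube_big from where it was at the start of the episode above 0.02 m).
It also fails if it takes over 67 s, if anything falls off the work surface, if the arm or the gripper's body presses on something with over 40 N, if the wrist force passes 120 N, or if a joint passes its speed limit or range.

ROBOT

A 6-joint arm with a two-finger parallel gripper is mounted at the origin on a cart in front of the work surface, level with it; the furniture and walls round the work are solid. World frame = base frame: x ahead of the robot, y to its left, z up, the work surface at z = 0. Lengths are in m, angles in rad, forces in N, time in s.
With the tool pointing down it reaches from about 0.15 to 0.775 m from the base axis. Payload 6.1 kg.
Tool frame: the origin (TCP) lies on the centre line of the jaws, within the pads' length; the fingertips stand 14 mm ahead of it and the grasp point (between the pads) lies 5 mm behind it; z points along the fingers, y is the line along which they close (so a half turn about z gives the same grasp; the last joint's range is limited). The gripper opens to 85 mm and grips with 20 to 120 N. Pads are 22 mm wide; open, the fingers measure 114 mm over their backs; the gripper's body (76 mm by 85 mm) begins 54 mm behind the grasp point. The pads swing forward as they close: fully open they stand 13 mm farther back than shut.
Start: joints at [-1.184, 0.126, -0.04, 1.405, 0, 1.571], TCP at [0.198, -0.486, 0.245] pointing down, gripper open.
Joint ranges: [-2.72, 2.72], [-0.95, 1.95], [-1.27, 1.35], [-1.78, 2.02], [-1.46, 1.47], [-3.14, 3.14]. Speed limits (rad/s): [2.39, 2.39, 3.01, 3.14, 3.14, 3.14].

INTERFACE

Orientations are given as a rotation vector (axis times angle).
In Python, from workcell import sensors, capture, camera_params, job_done gives the robot as it stands. The module is installed in compiled form; this text tells all that it offers.
- The arm moves only by the tool carry_out, never from a script. Its arguments are lists of equal length, an entry for each row: "slide": the shift along the tool's x, y, z in units of 25 mm (1.0 is 25 mm), a list of three; "twist": the turn, a rotation vector about the tool's x, y, z in units of 6 degrees (1.0 is 6 degrees), a list of three. In form: {"slide": [[x, y, z], ...], "twist": [[rx, ry, rz], ...]}. A call has 1 to 10 rows; each row shifts and turns the commanded pose from where the row before left it, along the tool's axes as they then stand; what a row does not reach is not made up. A row lasts 1/12 s, in which the tool goes at most 41.7 mm and 7.16 degrees, less where a joint would pass 70% of its speed; a pose out of reach is approached as far as the arm can. A call is refused whole if a number of a shift passes 1 or a number of a turn 1, either way. A call with a gripper value outside its range is refused whole. "gripper" is the closure, from 0 (fully open) to 1 (shut), set as the call begins (left out, the last holds). The fingers move at their own pace and stop on an object; "squeeze" is the grip in N (left out, the last holds). Time passes only in rows, so rows that do not move let the fingers close. It gives the time, the measured TCP pose, the force, the opening and the grip force at its end, in the units of the state.
- sensors.get_state(): the state, without advancing time (a new reading comes with each control period).
- capture(name): name is "scene" or "top"; returns the picture (480x640x3 uint8, red, green, blue); there is no depth.
- camera_params(name): a dict with "intrinsics" (3x3 intrinsics, pixels), "D" ([k1, k2, p1, p2, k3] as OpenCV has them; the pictures are not rectified), "xyz" and "rotation" of the camera in the world. Camera axes: x right, y down, z forward; pixel columns grow to the right and rows downward; lengths in m; the calibration is good to about 2 mm. A picture is of the moment at which its call begins. camera_params takes no time and is no camera call.
- job_done(): hands the job in; it is judged then, once.
The state is a dict: "time_s": time; "joints": joint angles; "joint_velocities": joint speeds; "tau": joint torques, N m; "ee_pos": TCP position; "eef_rot": TCP orientation; "wrist_force": force on the tool from outside, world axes, zero at the start; "wrist_torque": the same for the moment, N m; "gripper_width": finger opening in m; "grasp_force": force on a finger pad.
Only numpy, scipy, OpenCV 4.12 (cv2) and the standard library are available. Lean on these libraries where they do the work, as an engineer would, in place of code of your own. Each camera call takes 0.05 s, during which the arm holds its last target. There are 200 camera calls.

## Working session

There is one attempt and no reset: what is moved stays moved. The work goes in short steps, Python scripts to look and compute and a tool call to move; the robot and the scene stay as the last step left them, time stands still between calls to the robot, and variables do not carry over. Pictures are saved under pics/ and viewed, at most 10 in all, crops included, and the job is handed in when it is done.

Besides the shell and the picture viewer there is one more tool, called after "Request:" in YAML: its name, and indented under it one key for each argument. carry_out: Moves the arm, as the interface text tells. Its arguments: {"type":"object","properties":{"slide":{"type":"array","items":{"type":"array","items":{"type":"number"}}},"twist":{"type":"array","items":{"type":"array","items":{"type":"number"}}},"gripper":{"type":"number"},"squeeze":{"type":"number"}},"required":["slide","twist"]}

```bash
mkdir -p pics; python3 - <<'E'
from workcell import sensors, capture, camera_params
import cv2
for n in("scene","top"):
    im=capture(n); cv2.imwrite(f"pics/{n}0.png",im[:,:,::-1]); p=camera_params(n); print(n,p)
print(sensors.get_state())
E
```

```text
scene {'intrinsics': array([[542.56358379,   0.        , 317.20691425],
       [  0.        , 542.56358379, 245.78554896],
       [  0.        ,   0.        ,   1.        ]]), 'D': array([-0.10117849,  0.        ,  0.        ,  0.        ,  0.        ]), 'xyz': array([-0.07060123,  0.67113189,  1.11454671]), 'rotation': array([-1.00479616,  2.51319736, -0.93954948])}
top {'intrinsics': array([[584.95863688,   0.        , 320.19251886],
       [  0.        , 584.95863688, 240.8476559 ],
       [  0.        ,   0.        ,   1.        ]]), 'D': array([-0.15405252,  0.        ,  0.        ,  0.        ,  0.        ]), 'xyz': array([0.19317585, 0.19196084, 1.73927093]), 'rotation': array([-1.6556273 ,  2.50803638, -0.29358666])}
{'time_s': 0.1, 'joints': array([-1.18399583e+00,  1.26342019e-01, -4.04965487e-02,  1.40539425e+00,
        7.81718829e-06,  1.57079200e+00]), 'joint_velocities': array([-0.0001551 ,  0.00155272,  0.0020672 , -0.00039678, -0.00191555,
       -0.0007058 ]), 'tau': array([ 8.23039386e-05, -4.36904311e+01,  3.53606164e+01,  1.37439393e-02,
        4.27497218e-05, -4.94230875e-06]), 'ee_pos': array([ 0.19791815, -0.48589786,  0.24459939]), 'eef_rot': array([-3.08163580e+00, -6.03539651e-01,  4.21435269e-04]), 'wrist_force': array([ 0.14865474,  0.39152967, -0.34951723]), 'wrist_torque': array([ 0.00084859,  0.01404139, -0.05619175]), 'grasp_force': 0.0, 'gripper_width': 0.08544460464639901}
```

View pics/scene0.png

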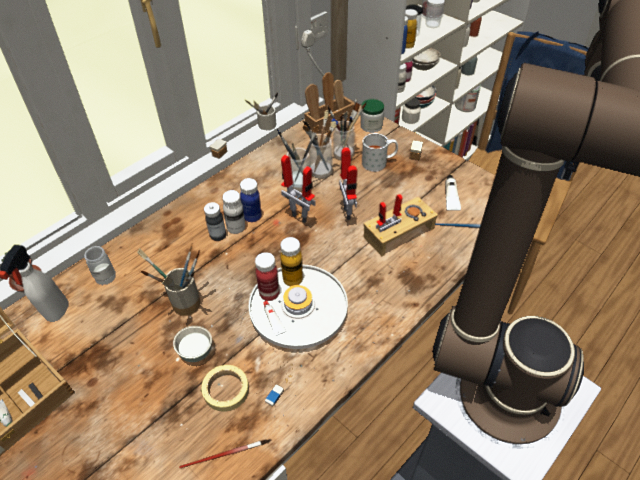

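View pics/top0.png

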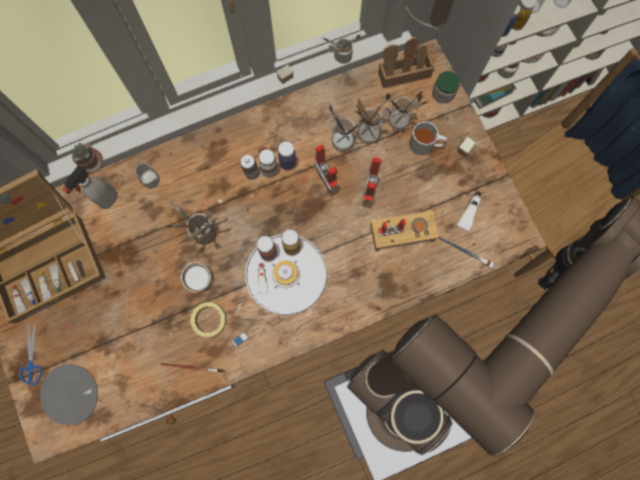

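```bash
python3 - <<'E'
import cv2,numpy as np
s=cv2.imread("pics/scene0.png");t=cv2.imread("pics/top0.png")
def c(im,x,y):return cv2.resize(im[y:y+60,x:x+80],None,fx=5,fy=5,interpolation=cv2.INTER_CUBIC)
cv2.imwrite("pics/m1.png",np.vstack([np.hstack([c(s,360,190),c(s,260,270)]),np.hstack([c(t,365,195),c(t,245,240)])]))
E
```

```text
(no output)
```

View pics/m1.png

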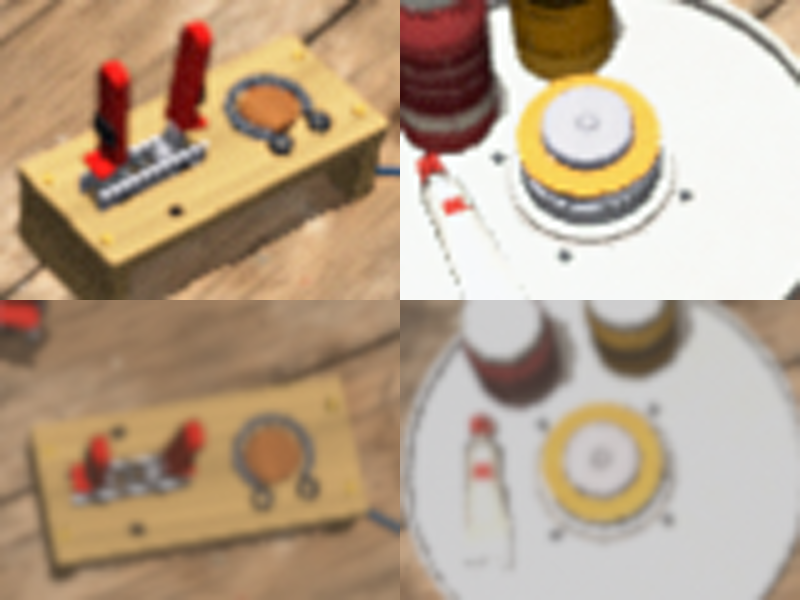

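```bash
cat > h.py <<'E'
import numpy as np,cv2
from workcell import camera_params
from scipy.spatial.transform import Rotation as R
P={n:camera_params(n) for n in("scene","top")}
def ray(n,uv):
    p=P[n];q=cv2.undistortPoints(np.array([[uv]],float),p['intrinsics'],p['D'])[0,0]
    d=R.from_rotvec(p['rotation']).apply([*q,1]);return p['xyz'],d
def onz(n,uv,z):
    o,d=ray(n,uv);return o+d*(z-o[2])/d[2]
def tri(a,b):
    o1,d1=ray("scene",a);o2,d2=ray("top",b);A=np.c_[d1,-d2];s=np.linalg.lstsq(A,o2-o1,rcond=None)[0]
    p,q=o1+d1*s[0],o2+d2*s[1];return (p+q)/2,np.linalg.norm(p-q)
def proj(n,X):
    p=P[n];r=R.from_rotvec(p['rotation']).inv();t=-r.apply(p['xyz'])
    return cv2.projectPoints(np.atleast_2d(np.array(X,float)),r.as_rotvec(),t,p['intrinsics'],p['D'])[0][:,0]
def tp(x0,y0,X,Y,k=5):return (x0+(X+.5)/k-.5,y0+(Y+.5)/k-.5)
E
python3 - <<'E'
from h import *
np.set_printoptions(precision=4,suppress=True)
S=lambda X,Y:tp(360,190,X,Y);T=lambda X,Y:tp(365,195,X,Y)
S2=lambda X,Y:tp(260,270,X,Y);T2=lambda X,Y:tp(245,240,X,Y)
for a,b in[((20,172),(32,130)),((295,40),(337,77)),((387,128),(368,210)),((118,265),(62,270))]:
    print("corner",onz("scene",S(*a),.058),onz("top",T(*b),.058),tri(S(*a),T(*b)))
for a,b in[((281,143),(262,196)),((318,121),(308,187))]:
    print("eye",onz("scene",S(*a),.063),onz("top",T(*b),.063))
print("ringc",onz("top",T(273,153),.061),"peg",onz("top",T(271,153),.064),onz("scene",S(270,105),.064))
for a,b in[((115,70),(100,147)),((200,30),(190,133))]:print("handle",tri(S(*a),T(*b)))
print("post",tri(S2(188,123),T2(202,159)))
print("washer",tri(S2(190,135),T2(202.5,163)))
E
```

```text
corner [ 0.5469 -0.1296  0.058 ] [ 0.5488 -0.1343  0.058 ] (array([ 0.5508, -0.1355,  0.0506]), np.float64(0.0010537736471617723))
corner [ 0.5008 -0.3137  0.058 ] [ 0.5068 -0.3177  0.058 ] (array([ 0.507 , -0.3212,  0.0492]), np.float64(0.0032667689214124396))
corner [ 0.4223 -0.2923  0.058 ] [ 0.4252 -0.2991  0.058 ] (array([ 0.4269, -0.302 ,  0.0476]), np.float64(0.0005325890232463445))
corner [ 0.4661 -0.1138  0.058 ] [ 0.4639 -0.1154  0.058 ] (array([ 0.4652, -0.1148,  0.0575]), np.float64(0.002732367504852223))
eye [ 0.4552 -0.2389  0.063 ] [ 0.4572 -0.2427  0.063 ]
eye [ 0.4506 -0.2662  0.063 ] [ 0.4514 -0.2705  0.063 ]
ringc [ 0.4788 -0.2607  0.061 ] peg [ 0.4787 -0.2588  0.064 ] [ 0.4766 -0.2572  0.064 ]
handle (array([ 0.5053, -0.148 ,  0.149 ]), np.float64(0.0003437800493987185))
handle (array([ 0.4914, -0.1984,  0.1515]), np.float64(0.002274481447850466))
post (array([0.5063, 0.1604, 0.0663]), np.float64(0.0011645012914475235))
washer (array([0.5054, 0.1607, 0.0578]), np.float64(0.00072678245199999))
```

Request:
carry_out:
  slide:
    - [0.8,-0.35,0]
    - [0.8,-0.35,0]
    - [0.8,-0.35,0]
    - [0.8,-0.35,0]
    - [0.8,-0.35,0]
    - [0.8,-0.35,0]
    - [0.8,-0.35,0]
    - [0.8,-0.35,0]
    - [0.8,-0.35,0]
    - [0.8,-0.36,0]
  twist:
    - [0,0,0]
    - [0,0,0]
    - [0,0,0]
    - [0,0,0]
    - [0,0,0]
    - [0,0,0]
    - [0,0,0]
    - [0,0,0]
    - [0,0,0]
    - [0,0,0]
  gripper: 0

```text
time_s: 0.93
ee_pos: [0.3506, -0.3285, 0.2449]
eef_rot: [-3.082, -0.604, 0.001]
wrist_force: [0.7, -1.1, -0.3]
gripper_width: 0.0856
grasp_force: 0.0
```

```bash
python3 - <<'E'
from workcell import sensors
print(sensors.get_state()['joints'],sensors.get_state()['ee_pos'])
E
```

```text
[-7.52846614e-01  4.22208422e-02 -1.32091368e-01  1.39717906e+00
  1.71536054e-05  2.00204424e+00] [ 0.35064327 -0.32852078  0.24493246]
```

Request:
carry_out:
  slide:
    - [0.78,-0.35,0]
    - [0.78,-0.35,0]
    - [0.78,-0.35,0]
    - [0.78,-0.35,0]
    - [0.78,-0.35,0]
    - [0.78,-0.35,0]
    - [0.78,-0.35,0]
    - [0.78,-0.35,0]
    - [0.78,-0.36,0]
    - [0.78,-0.36,0]
  twist:
    - [0,0,0]
    - [0,0,0]
    - [0,0,0]
    - [0,0,0]
    - [0,0,0]
    - [0,0,0]
    - [0,0,0]
    - [0,0,0]
    - [0,0,0]
    - [0,0,0]

```text
time_s: 1.77
ee_pos: [0.498, -0.1735, 0.2449]
eef_rot: [-3.083, -0.604, 0.001]
wrist_force: [-0.4, -0.5, -0.3]
gripper_width: 0.085
grasp_force: 0.0
```

Request:
carry_out:
  slide:
    - [0,0,0]
    - [0,0,0]
    - [0,0,0]
    - [0,0,0]
    - [0,0,0]
    - [0,0,0]
    - [0,0,0]
    - [0,0,0]
    - [0,0,0]
    - [0,0,0]
  twist:
    - [0,0,-1]
    - [0,0,-1]
    - [0,0,-1]
    - [0,0,-1]
    - [0,0,-1]
    - [0,0,-1]
    - [0,0,-1]
    - [0,0,-1]
    - [0,0,-1]
    - [0,0,-1]

```text
time_s: 2.6
ee_pos: [0.4974, -0.1744, 0.2448]
eef_rot: [-2.362, -2.07, 0.001]
wrist_force: [-0.2, 0.5, 1.3]
gripper_width: 0.0852
grasp_force: 0.0
```

Request:
carry_out:
  slide:
    - [0,0,0]
    - [0,0,0]
    - [0,0,0]
    - [0,0,0]
    - [0,0,0]
    - [0,0,0]
    - [0,0,0]
    - [0,0,0]
    - [0,0,0]
    - [0,0,0]
  twist:
    - [0,0,-1]
    - [0,0,-1]
    - [0,0,-1]
    - [0,0,-1]
    - [0,0,-1]
    - [0,0,-1]
    - [0,0,-1]
    - [0,0,-1]
    - [0,0,-1]
    - [0,0,-1]

```text
time_s: 3.43
ee_pos: [0.4973, -0.1743, 0.2448]
eef_rot: [-1.011, -2.974, -0.0]
wrist_force: [-0.9, -0.9, -0.8]
gripper_width: 0.0853
grasp_force: 0.0
```

Request:
carry_out:
  slide:
    - [0,0,0]
    - [0,0,0]
    - [0,0,0]
    - [0,0,0]
    - [0,0,0.4]
    - [0,0,0]
  twist:
    - [0,0,-1]
    - [0,0,-1]
    - [0,0,-1]
    - [0,0,-1]
    - [0,0,0]
    - [0,0,0]

```text
time_s: 3.93
ee_pos: [0.4969, -0.1742, 0.2331]
eef_rot: [-0.383, -3.116, -0.001]
wrist_force: [0.2, 0.3, 0.3]
gripper_width: 0.0853
grasp_force: 0.0
```

```bash
cat >> h.py <<'E'
from workcell import sensors,capture
def st():
    s=sensors.get_state();r=R.from_rotvec(s['eef_rot']).as_matrix()
    print('t',s['time_s'],'p',np.round(s['ee_pos'],4),'xdeg %.2f ydeg %.2f tilt %.3f'%(np.degrees(np.arctan2(r[1,0],r[0,0])),np.degrees(np.arctan2(r[1,1],r[0,1])),np.degrees(np.arccos(-r[2,2]))),'F',np.round(s['wrist_force'],1),'T',np.round(s['wrist_torque'],2),'w',s['gripper_width'],'g',s['grasp_force'],'j6',s['joints'][5])
    return s,r
def shot(name,boxes,k,cols=2):
    ims=[]
    for n,x,y,w,h in boxes:
        im=capture(n)[y:y+h,x:x+w,::-1];ims.append(cv2.resize(im,None,fx=k,fy=k,interpolation=cv2.INTER_CUBIC))
    rows=[np.hstack(ims[i:i+cols]) for i in range(0,len(ims),cols)];cv2.imwrite(f"pics/{name}.png",np.vstack(rows))
E
python3 - <<'E'
from h import *
st()
shot("m2",[("scene",350,150,110,120),("top",350,160,110,120)],3.6)
E
```

```text
t 3.9333 p [ 0.4969 -0.1742  0.2331] xdeg 165.99 ydeg 75.99 tilt 0.152 F [0.2 0.3 0.3] T [-0.03 -0.03  0.02] w 0.08526090783970022 g 0.0 j6 -0.092734286182243
```

View pics/m2.png

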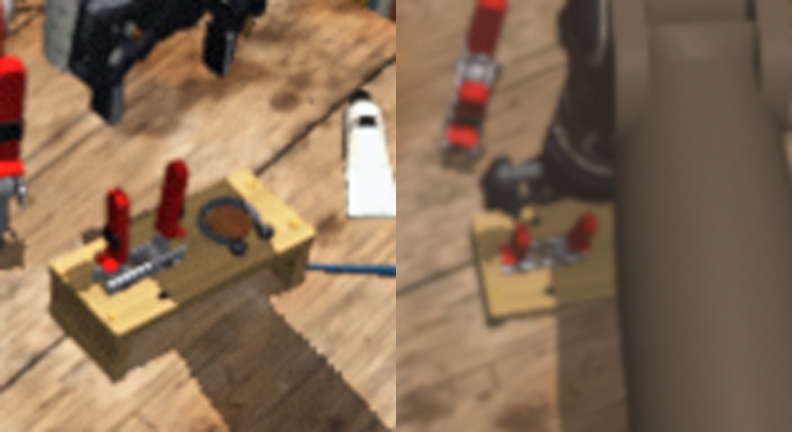

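Request:
carry_out:
  slide:
    - [0,0,0.5]
    - [0,0,0.5]
    - [0,0,0.5]
    - [0,0,0.5]
    - [0,0,0.5]
    - [0,0,0.5]
    - [0,0,0.5]
    - [0,0,0.5]
    - [0,0,0]
    - [0,0,0]
  twist:
    - [0,0,0]
    - [0,0,0]
    - [0,0,0]
    - [0,0,0]
    - [0,0,0]
    - [0,0,0]
    - [0,0,0]
    - [0,0,0]
    - [0,0,0]
    - [0,0,0]

```text
time_s: 4.87
ee_pos: [0.4971, -0.1743, 0.1349]
eef_rot: [-0.38, -3.117, -0.001]
wrist_force: [0.6, 0.6, 0.1]
gripper_width: 0.0857
grasp_force: 0.0
```

```bash
python3 - <<'E'
from h import *
st()
shot("m3",[("scene",355,165,90,85)],7)
E
```

```text
t 4.8667 p [ 0.4971 -0.1743  0.1349] xdeg 166.10 ydeg 76.10 tilt 0.091 F [0.6 0.6 0.1] T [-0.01  0.01  0.02] w 0.08568514283448592 g 0.0 j6 -0.09457847381525702
```

View pics/m3.png

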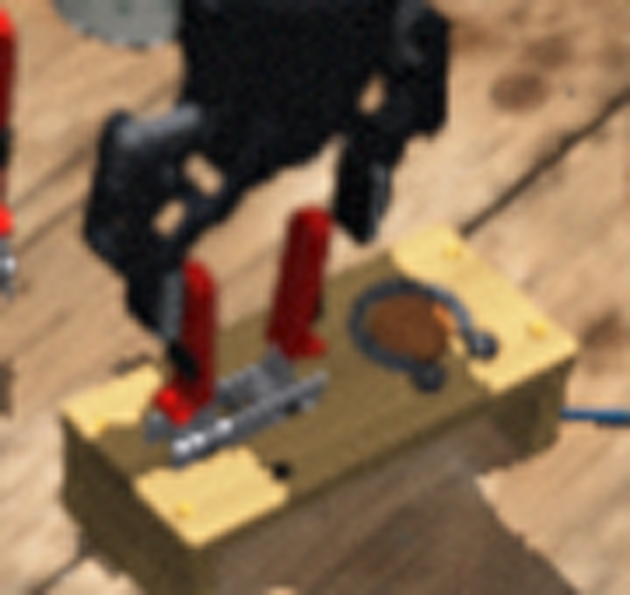

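Request:
carry_out:
  slide:
    - [0.03,0.03,0.3]
    - [0.03,0.03,0.3]
    - [0,0,0.3]
    - [0,0,0.3]
    - [0,0,0.04]
    - [0,0,0]
  twist:
    - [0,0,0]
    - [0,0,0]
    - [0,0,0]
    - [0,0,0]
    - [0,0,0]
    - [0,0,0]

```text
time_s: 5.42
ee_pos: [0.4959, -0.1724, 0.1034]
eef_rot: [-0.378, -3.117, -0.001]
wrist_force: [-0.1, -0.1, 0.1]
gripper_width: 0.0857
grasp_force: 0.0
```

Request:
carry_out:
  slide:
    - [0,0,0]
    - [0,0,0]
    - [0,0,0]
    - [0,0,0]
    - [0,0,0]
    - [0,0,0]
  twist:
    - [0,0,0]
    - [0,0,0]
    - [0,0,0]
    - [0,0,0]
    - [0,0,0]
    - [0,0,0]
  gripper: 0.25
  squeeze: 20

```text
time_s: 5.92
ee_pos: [0.4969, -0.1727, 0.1049]
eef_rot: [0.378, 3.118, -0.0]
wrist_force: [0.9, 1.3, 3.0]
gripper_width: 0.0646
grasp_force: 0.0
```

Request:
carry_out:
  slide:
    - [0,0,0]
    - [0,0,0]
    - [0,0,0]
    - [0,0,0]
  twist:
    - [0,0,0]
    - [0,0,0]
    - [0,0,0]
    - [0,0,0]
  gripper: 0.3

```text
time_s: 6.25
ee_pos: [0.4967, -0.1727, 0.1046]
eef_rot: [0.378, 3.118, -0.0]
wrist_force: [1.0, -0.8, 4.4]
gripper_width: 0.0601
grasp_force: 0.0
```

Request:
carry_out:
  slide:
    - [0,0,-0.08]
    - [0,0,-0.08]
    - [0,0,0]
    - [0,0,0]
  twist:
    - [0,0,0]
    - [0,0,0]
    - [0,0,0]
    - [0,0,0]

```text
time_s: 6.58
ee_pos: [0.496, -0.1726, 0.1078]
eef_rot: [-0.378, -3.117, -0.0]
wrist_force: [0.0, -0.2, -0.9]
gripper_width: 0.0594
grasp_force: 2.7
```

```bash
python3 - <<'E'
from h import *
st()
shot("m4",[("scene",365,180,70,60)],10)
E
```

```text
t 6.5833 p [ 0.496  -0.1726  0.1078] xdeg 166.16 ydeg 76.16 tilt 0.073 F [ 0.  -0.2 -0.9] T [-0.    0.04 -0.02] w 0.059437468600768185 g 2.656143502622399 j6 -0.09307976609432875
```

View pics/m4.png

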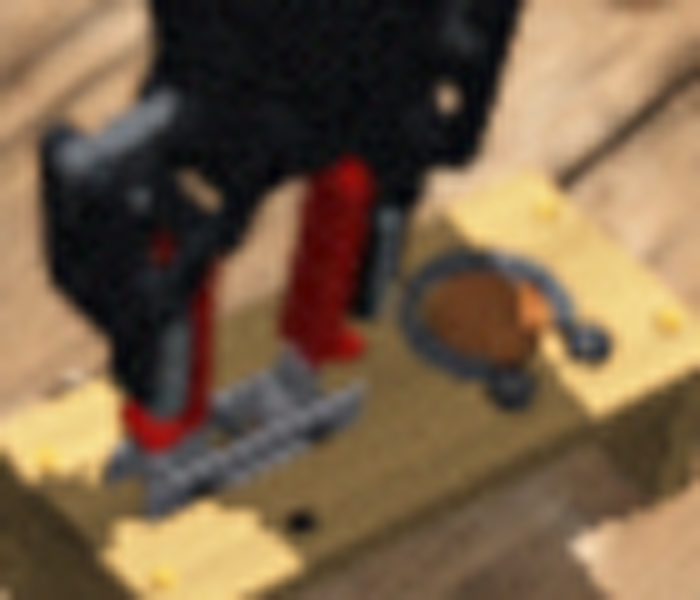

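Request:
carry_out:
  slide:
    - [0,0,-0.05]
    - [0,0,0]
    - [0,0,0]
    - [0,0,0]
  twist:
    - [0,0,0]
    - [0,0,0]
    - [0,0,0]
    - [0,0,0]
  gripper: 0.35

```text
time_s: 6.97
ee_pos: [0.4964, -0.1726, 0.1094]
eef_rot: [-0.378, -3.118, 0.0]
wrist_force: [-0.1, 0.2, -1.9]
gripper_width: 0.0559
grasp_force: 5.4
```

Request:
carry_out:
  slide:
    - [0,0,-0.2]
    - [0,0,-0.4]
    - [0,0,-0.5]
    - [0,0,-0.5]
    - [0,0,-0.5]
    - [0,0,-0.5]
    - [0,0,-0.5]
    - [0,0,-0.5]
    - [0,0,-0.4]
    - [0,0,0]
  twist:
    - [0,0,0]
    - [0,0,0]
    - [0,0,0]
    - [0,0,0]
    - [0,0,0]
    - [0,0,0]
    - [0,0,0]
    - [0,0,0]
    - [0,0,0]
    - [0,0,0]

```text
time_s: 7.8
ee_pos: [0.4975, -0.173, 0.2125]
eef_rot: [0.378, 3.115, -0.001]
wrist_force: [-1.1, 0.2, -0.8]
gripper_width: 0.0553
grasp_force: 5.4
```

```bash
python3 - <<'E'
from h import *
st()
shot("m5",[("scene",360,140,80,100)],8)
E
```

```text
t 7.8 p [ 0.4975 -0.173   0.2125] xdeg 166.16 ydeg 76.16 tilt 0.241 F [-1.1  0.2 -0.8] T [0.   0.01 0.03] w 0.055319099059239846 g 5.440584942698479 j6 -0.09308689145653283
```

View pics/m5.png

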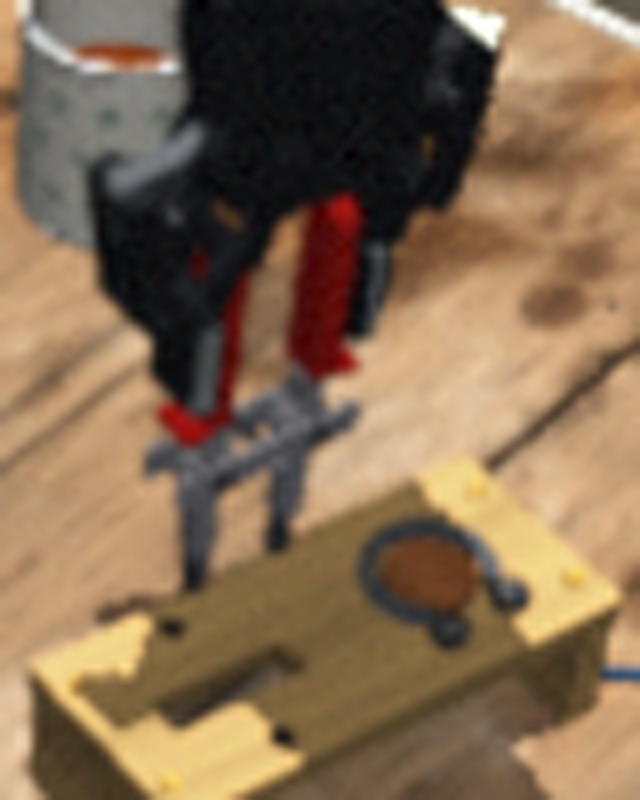

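```bash
python3 - <<'E'
from h import *
np.set_printoptions(precision=4,suppress=True)
S=lambda X,Y:tp(360,140,X,Y,8)
a,b=onz("scene",S(192,588),.107),onz("scene",S(278,545),.107);m=(a+b)/2
print(a,b,"mid",m,"yaw",np.degrees(np.arctan2(*(a-b)[1::-1])),np.linalg.norm(a-b))
e,f=onz("scene",S(448,628),.063),onz("scene",S(512,592),.063)
print("eyes",e,f,(e+f)/2,np.degrees(np.arctan2(*(e-f)[1::-1])),np.linalg.norm(e-f))
# ring outer
print("slot",onz("scene",S(233,688),.058), "ring", onz("scene",S(428,572),.0625))
for k in (1,2):
  im=cv2.imread("pics/m5.png")
E
```

```text
[ 0.506  -0.1581  0.107 ] [ 0.4979 -0.193   0.107 ] mid [ 0.5019 -0.1756  0.107 ] yaw 77.02607531962661 0.035821710126225606
eyes [ 0.456  -0.2389  0.063 ] [ 0.4504 -0.2677  0.063 ] [ 0.4532 -0.2533  0.063 ] 78.99157404802153 0.02928501375957579
slot [ 0.4941 -0.1713  0.058 ] ring [ 0.4774 -0.2561  0.0625]
```

Request:
carry_out:
  slide:
    - [0.16,-0.6,0]
    - [0.16,-0.6,0]
    - [0.16,-0.6,0]
    - [0.16,-0.6,0]
    - [0.16,-0.6,0]
    - [0.15,-0.6,0]
    - [0,0,0.6]
    - [0,0,0.5]
    - [0,0,0.1]
    - [0,0,0]
  twist:
    - [0,0,0]
    - [0,0,0]
    - [0,0,0]
    - [0,0,0]
    - [0,0,0]
    - [0,0,0]
    - [0,0,-0.25]
    - [0,0,-0.25]
    - [0,0,0]
    - [0,0,0]

```text
time_s: 8.68
ee_pos: [0.451, -0.2539, 0.178]
eef_rot: [-0.298, -3.125, -0.002]
wrist_force: [-0.2, 0.5, -0.9]
gripper_width: 0.0556
grasp_force: 5.4
```

```bash
python3 - <<'E'
from h import *
st()
shot("m6",[("scene",375,170,65,65),("top",385,190,65,65)],6)
a=cv2.imread("pics/m6.png");cv2.imwrite("pics/m6.png",a)
im=capture("scene");c=im[185:235,385:435,::-1];cv2.imwrite("pics/m7.png",cv2.resize(c,None,fx=12,fy=12,interpolation=cv2.INTER_CUBIC))
E
```

```text
t 8.6833 p [ 0.451  -0.2539  0.178 ] xdeg 169.11 ydeg 79.11 tilt 0.178 F [-0.2  0.5 -0.9] T [ 0.04  0.   -0.03] w 0.055574699544727595 g 5.43609045445919 j6 -0.32272131673406307
```

View pics/m7.png

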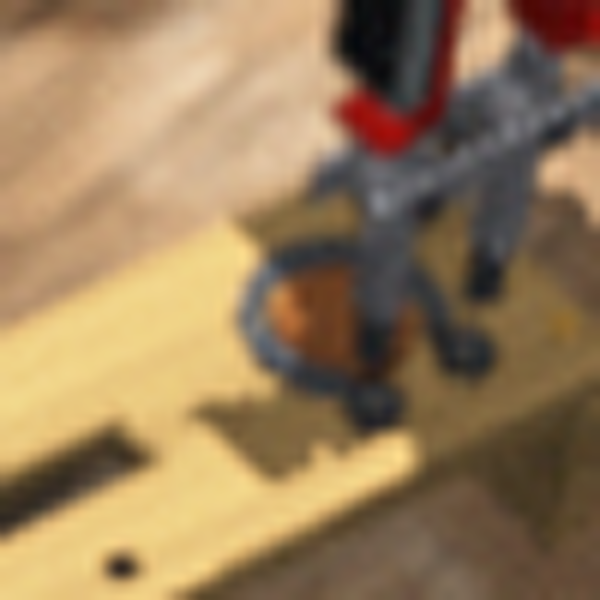

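```bash
python3 - <<'E'
from h import *
np.set_printoptions(precision=4,suppress=True)
S=lambda X,Y:tp(385,185,X,Y,12)
e=(onz("scene",S(375,403),.063)+onz("scene",S(468,352),.063))/2
g=onz("scene",S(375,403),.063)-onz("scene",S(468,352),.063);print("eyes",e,np.linalg.norm(g),np.degrees(np.arctan2(g[1],g[0])))
for z in(.0715,.073,.0745):
    a,b=onz("scene",S(372,360),z),onz("scene",S(485,296),z);m=(a+b)/2;print(z,m,np.linalg.norm(a-b),np.degrees(np.arctan2(*(a-b)[1::-1])),"move eyes-pins",(e-m)[:2])
print("TCP",sensors.get_state()['ee_pos'])
# Model overlay pixel sizes
print(proj("scene",[[.45,-.254,.073],[.46,-.254,.073],[.45,-.244,.073],[.45,-.254,.083]]))
E
```

```text
eyes [ 0.4525 -0.2529  0.063 ] 0.028079098033341823 78.3497219493222
0.0715 [ 0.4566 -0.2592  0.0715] 0.03464042191626476 79.31965027399569 move eyes-pins [-0.004   0.0063]
0.073 [ 0.4558 -0.2578  0.073 ] 0.03459060570715681 79.31965027399606 move eyes-pins [-0.0033  0.0049]
0.0745 [ 0.455  -0.2565  0.0745] 0.034540789498048806 79.31965027399585 move eyes-pins [-0.0025  0.0036]
TCP [ 0.4522 -0.2543  0.1801]
[[421.1527 213.6436]
 [418.177  211.8408]
 [418.9314 215.5702]
 [421.6293 211.0212]]
```

Request:
carry_out:
  slide:
    - [0,0,0]
    - [0,0,0]
    - [0,0,0.1]
    - [0,0,0.1]
    - [0,0,0.1]
    - [0,0,0.1]
    - [0,0,0.05]
    - [0,0,0]
    - [0,0,0]
  twist:
    - [0,0,0]
    - [0,0,0]
    - [0,0,0]
    - [0,0,0]
    - [0,0,0]
    - [0,0,0]
    - [0,0,0]
    - [0,0,0]
    - [0,0,0]
  gripper: 0.313

```text
time_s: 9.58
ee_pos: [0.4518, -0.2543, 0.1682]
eef_rot: [-0.297, -3.127, -0.0]
wrist_force: [0.6, -0.4, -2.0]
gripper_width: 0.0587
grasp_force: 4.8
```

Request:
carry_out:
  slide:
    - [0,0,0.04]
    - [0,0,0.04]
    - [0,0,0]
    - [0,0,0]
  twist:
    - [0,0,0]
    - [0,0,0]
    - [0,0,0]
    - [0,0,0]

```text
time_s: 9.92
ee_pos: [0.4518, -0.2543, 0.1663]
eef_rot: [-0.297, -3.127, -0.0]
wrist_force: [0.4, -0.4, -1.1]
gripper_width: 0.0587
grasp_force: 4.8
```

Request:
carry_out:
  slide:
    - [0,0,0.04]
    - [0,0,0]
    - [0,0,0]
  twist:
    - [0,0,0]
    - [0,0,0]
    - [0,0,0]

```text
time_s: 10.17
ee_pos: [0.4518, -0.2543, 0.1653]
eef_rot: [-0.297, -3.128, -0.0]
wrist_force: [-0.2, -0.1, -0.9]
gripper_width: 0.0587
grasp_force: 4.8
```

Request:
carry_out:
  slide:
    - [0,0,0.04]
    - [0,0,0]
    - [0,0,0]
  twist:
    - [0,0,0]
    - [0,0,0]
    - [0,0,0]

```text
time_s: 10.42
ee_pos: [0.4518, -0.2543, 0.1642]
eef_rot: [-0.297, -3.127, -0.0]
wrist_force: [0.2, -0.3, -2.2]
gripper_width: 0.0587
grasp_force: 4.8
```

Request:
carry_out:
  slide:
    - [0,0,0.04]
    - [0,0,0]
    - [0,0,0]
  twist:
    - [0,0,0]
    - [0,0,0]
    - [0,0,0]

```text
time_s: 10.67
ee_pos: [0.4518, -0.2543, 0.1632]
eef_rot: [-0.297, -3.127, -0.0]
wrist_force: [0.4, -0.4, -1.2]
gripper_width: 0.0585
grasp_force: 4.8
```

Request:
carry_out:
  slide:
    - [0,0,0.04]
    - [0,0,0]
    - [0,0,0]
  twist:
    - [0,0,0]
    - [0,0,0]
    - [0,0,0]

```text
time_s: 10.92
ee_pos: [0.4519, -0.2544, 0.1624]
eef_rot: [0.297, 3.127, -0.0]
wrist_force: [-0.4, -0.6, -0.0]
gripper_width: 0.0592
grasp_force: 4.8
```

Request:
carry_out:
  slide:
    - [0,0,0.04]
    - [0,0,0]
    - [0,0,0]
  twist:
    - [0,0,0]
    - [0,0,0]
    - [0,0,0]

```text
time_s: 11.17
ee_pos: [0.4522, -0.2545, 0.1619]
eef_rot: [0.297, 3.126, -0.001]
wrist_force: [0.7, -0.2, 4.6]
gripper_width: 0.0589
grasp_force: 5.1
```

```bash
python3 - <<'E'
from h import *
st()
im=capture("scene");c=im[185:235,385:435,::-1];cv2.imwrite("pics/m8.png",cv2.resize(c,None,fx=12,fy=12,interpolation=cv2.INTER_CUBIC))
st()
E
```

```text
t 11.1667 p [ 0.4522 -0.2545  0.1619] xdeg 169.16 ydeg 79.16 tilt 0.072 F [ 0.7 -0.2  4.6] T [0.12 0.06 0.  ] w 0.0588909582742678 g 5.14235604516216 j6 -0.3234707061418533
t 11.2167 p [ 0.4522 -0.2544  0.1619] xdeg 169.16 ydeg 79.16 tilt 0.065 F [0.2 0.7 4.6] T [0.07 0.04 0.04] w 0.05882917260950713 g 5.1805242305999855 j6 -0.3234837134442225
```

View pics/m8.png

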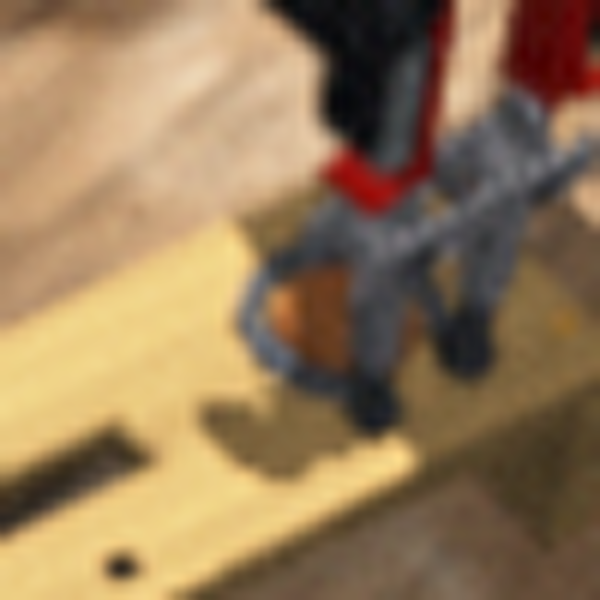

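Request:
carry_out:
  slide:
    - [0,0,-0.04]
    - [0,0,0]
    - [0,0,0]
    - [0,0,0]
  twist:
    - [0,0,0]
    - [0,0,0]
    - [0,0,0]
    - [0,0,0]
  gripper: 0.36
  squeeze: 40

```text
time_s: 11.55
ee_pos: [0.4522, -0.2548, 0.1631]
eef_rot: [0.297, 3.126, -0.002]
wrist_force: [-1.2, -0.4, 6.5]
gripper_width: 0.0548
grasp_force: 8.3
```

Request:
carry_out:
  slide:
    - [0,0,-0.02]
    - [0,0,0]
    - [0,0,0]
    - [0,0,0]
  twist:
    - [0,0,0]
    - [0,0,0]
    - [0,0,0]
    - [0,0,0]
  gripper: 0.42

```text
time_s: 11.88
ee_pos: [0.4526, -0.255, 0.1643]
eef_rot: [0.297, 3.125, -0.003]
wrist_force: [-0.4, 0.5, 9.0]
gripper_width: 0.05
grasp_force: 10.7
```

Request:
carry_out:
  slide:
    - [0,0,-0.08]
    - [0,0,-0.04]
    - [0,0,0]
    - [0,0,0]
  twist:
    - [0,0,0]
    - [0,0,0]
    - [0,0,0]
    - [0,0,0]
  gripper: 0.48

```text
time_s: 12.22
ee_pos: [0.4518, -0.2542, 0.1655]
eef_rot: [-0.297, -3.127, -0.0]
wrist_force: [-0.2, 0.1, 1.1]
gripper_width: 0.0446
grasp_force: 14.4
```

Request:
carry_out:
  slide:
    - [0,0,-0.04]
    - [0,0,0]
    - [0,0,0]
    - [0,0,0]
  twist:
    - [0,0,0]
    - [0,0,0]
    - [0,0,0]
    - [0,0,0]
  gripper: 0.54

```text
time_s: 12.55
ee_pos: [0.4516, -0.2542, 0.1663]
eef_rot: [-0.297, -3.127, -0.001]
wrist_force: [0.3, 0.1, -0.8]
gripper_width: 0.0394
grasp_force: 17.1
```

Request:
carry_out:
  slide:
    - [0,0,-0.04]
    - [0,0,0]
    - [0,0,0]
    - [0,0,0]
  twist:
    - [0,0,0]
    - [0,0,0]
    - [0,0,0]
    - [0,0,0]
  gripper: 0.59

```text
time_s: 12.88
ee_pos: [0.4518, -0.2543, 0.1677]
eef_rot: [-0.297, -3.127, -0.0]
wrist_force: [-0.2, 0.1, -2.4]
gripper_width: 0.0357
grasp_force: 22.7
```

Request:
carry_out:
  slide:
    - [0,0,-0.1]
    - [0,0,-0.2]
    - [0,0,-0.3]
    - [0,0,-0.4]
    - [0,0,-0.4]
    - [0,0,-0.4]
    - [0,0,-0.3]
    - [0,0,-0.3]
    - [0,0,-0.1]
    - [0,0,0]
  twist:
    - [0,0,0]
    - [0,0,0]
    - [0,0,0]
    - [0,0,0]
    - [0,0,0]
    - [0,0,0]
    - [0,0,0]
    - [0,0,0]
    - [0,0,0]
    - [0,0,0]

```text
time_s: 13.72
ee_pos: [0.4522, -0.2545, 0.2312]
eef_rot: [0.297, 3.126, -0.001]
wrist_force: [0.3, -1.1, -2.7]
gripper_width: 0.0354
grasp_force: 22.7
```

```bash
python3 - <<'E'
from h import *
st()
shot("m9",[("scene",365,140,75,90),("scene",372,180,75,90)],5.33)
st()
im=capture("scene");cv2.imwrite("pics/full9.png",im[:,:,::-1])
import workcell
E
```

```text
t 13.7167 p [ 0.4522 -0.2545  0.2312] xdeg 169.16 ydeg 79.16 tilt 0.079 F [ 0.3 -1.1 -2.7] T [ 0.03 -0.03 -0.  ] w 0.03536343039789208 g 22.65975471585989 j6 -0.3234543476314029
t 13.8167 p [ 0.4518 -0.2543  0.23  ] xdeg 169.16 ydeg 79.16 tilt 0.019 F [-0.1 -0.6 -2.3] T [ 0.01 -0.01  0.07] w 0.03557720997233222 g 22.659816071391106 j6 -0.3234919758223918
```

```bash
cat > fit.py <<'E'
from h import *
from scipy.optimize import least_squares
np.set_printoptions(precision=4,suppress=True)
def contour(f,cx,cy,rad,scale=6):
    im=cv2.imread(f);x0,y0=int(cx-rad),int(cy-rad);c=im[y0:y0+2*rad,x0:x0+2*rad]
    c=cv2.resize(c,None,fx=scale,fy=scale,interpolation=cv2.INTER_CUBIC)
    h=cv2.cvtColor(c,cv2.COLOR_BGR2HSV);m=((h[...,0]>12)&(h[...,0]<32)&(h[...,1]>110)).astype(np.uint8)
    n,l,s,_=cv2.connectedComponentsWithStats(m)
    k=1+np.argmax(s[1:,4]);m=(l==k).astype(np.uint8)
    ct=max(cv2.findContours(m,cv2.RETR_EXTERNAL,cv2.CHAIN_APPROX_NONE)[0],key=len)[:,0].astype(float)
    hull=cv2.convexHull(ct.astype(np.float32))[:,0]
    e=cv2.fitEllipse(ct.astype(np.float32));print(f,s[k],e)
    return np.c_[x0+(ct[:,0]+.5)/scale-.5,y0+(ct[:,1]+.5)/scale-.5]
cs=contour("pics/scene0.png",298,297,20);ctp=contour("pics/top0.png",285.5,272,18)
def res(p,n,c,r):
    P3=np.array([onz(n,u,p[2]) for u in c[::4]]);return np.hypot(P3[:,0]-p[0],P3[:,1]-p[1])-r
for w in((1,1),(1,0),(0,1)):
    f=lambda p:np.r_[w[0]*res(p,"scene",cs,p[3]),w[1]*res(p,"top",ctp,p[3]),(p[3]-.035)*50, 0 if sum(w)>1 else (p[2]-.058)*100]
    s=least_squares(f,[.506,.16,.057,.035],loss='soft_l1',f_scale=.001);print(w,s.x,np.sqrt(np.mean(s.fun**2)))
E
python3 fit.py
```

```text
pics/scene0.png [   32     0   171   197 15274] ((110.06107330322266, 100.62789916992188), (159.91273498535156, 215.1229705810547), 155.65396118164062)
pics/top0.png [  43   44  138  135 6794] ((111.00752258300781, 110.92861938476562), (133.80978393554688, 136.4981689453125), 88.97827911376953)
(1, 1) [0.5058 0.1618 0.062  0.035 ] 0.01094696657376885
(1, 0) [0.5091 0.1607 0.058  0.0353] 0.010649029791356244
(0, 1) [0.5055 0.1604 0.058  0.0338] 0.003866636219842944
```

```bash
sed -i 's/^    n,l,s,_=/    if "scene" in f: m[:int((284.2-y0)*scale)]=0\n    n,l,s,_=/; s/for u in c\[::4\]\]/for u in c[::4] if not (n=="scene" and u[1]<286)]/; s/sqrt(np.mean(s.fun\*\*2))/sqrt(np.mean(s.fun[:-2]**2))/' fit.py
cat >> fit.py <<'E'
# post top: gray disk r=.022-.0015..; print fits at several z for both cams
def gray(f,cx,cy,rad,scale=6):
    im=cv2.imread(f);x0,y0=int(cx-rad),int(cy-rad);c=im[y0:y0+2*rad,x0:x0+2*rad]
    c=cv2.resize(c,None,fx=scale,fy=scale,interpolation=cv2.INTER_CUBIC);h=cv2.cvtColor(c,cv2.COLOR_BGR2HSV)
    m=(h[...,1]<90).astype(np.uint8);n,l,s,ce=cv2.connectedComponentsWithStats(m);k=l[int(rad*scale),int(rad*scale)]
    ct=max(cv2.findContours((l==k).astype(np.uint8),cv2.RETR_EXTERNAL,cv2.CHAIN_APPROX_NONE)[0],key=len)[:,0]
    e=cv2.fitEllipse(ct.astype(np.float32));print(f,s[k],e)
    return np.c_[x0+(ct[:,0]+.5)/scale-.5,y0+(ct[:,1]+.5)/scale-.5]
gs=gray("pics/scene0.png",297.5,294.5,13);gt=gray("pics/top0.png",285.4,271.8,13)
for z in (.064,.067,.07):
  for n,c in(("scene",gs),("top",gt)):
    P3=np.array([onz(n,u,z) for u in c]).astype(np.float32);print(z,n,cv2.fitEllipse((P3[:,:2]-[.5,.16]).astype(np.float32)*1000))
E
python3 fit.py
```

```text
pics/scene0.png [   33    43   170   154 10787] ((114.8800048828125, 118.78459167480469), (152.473388671875, 172.08140563964844), 110.78227996826172)
pics/top0.png [  43   44  138  135 6794] ((111.00752258300781, 110.92861938476562), (133.80978393554688, 136.4981689453125), 88.97827911376953)
(1, 1) [0.5069 0.1608 0.0545 0.0343] 0.0011426534689361152
(1, 0) [0.5057 0.1625 0.058  0.035 ] 0.0006349506819426334
(0, 1) [0.5055 0.1604 0.058  0.0338] 0.0005105148338497723
pics/scene0.png [  25   36  112  101 8962] ((80.38513946533203, 86.103271484375), (100.02318572998047, 112.11848449707031), 84.20954132080078)
pics/top0.png [  32   36   96   96 7111] ((79.04042053222656, 83.32292175292969), (93.9201431274414, 94.66064453125), 75.10167694091797)
0.064 scene ((7.071473121643066, 1.2863754034042358), (44.66563415527344, 49.342613220214844), 47.298683166503906)
0.064 top ((6.373764991760254, 0.7039478421211243), (45.82338333129883, 46.30500793457031), 88.4949951171875)
0.067 scene ((5.421841144561768, 2.7423195838928223), (44.5380859375, 49.20171356201172), 47.29873275756836)
0.067 top ((5.812903881072998, 0.7599231600761414), (45.7413215637207, 46.22208786010742), 88.4947738647461)
0.07 scene ((3.7722043991088867, 4.198263645172119), (44.4105339050293, 49.0608024597168), 47.29867935180664)
0.07 top ((5.252044677734375, 0.8158982396125793), (45.659263610839844, 46.13916015625), 88.49516296386719)
```

Request:
carry_out:
  slide:
    - [0.09,0.3,0]
    - [0.09,0.6,0]
    - [0.09,0.9,0]
    - [0.09,0.9,0]
    - [0.09,0.9,0]
    - [0.09,0.9,0]
    - [0.09,0.9,0]
    - [0.09,0.9,0]
    - [0.09,0.9,0]
    - [0.09,0.9,0]
  twist:
    - [0,0,0]
    - [0,0,0]
    - [0,0,0]
    - [0,0,0]
    - [0,0,0]
    - [0,0,0]
    - [0,0,0]
    - [0,0,0]
    - [0,0,0]
    - [0,0,0]

```text
time_s: 14.7
ee_pos: [0.4673, -0.0496, 0.2299]
eef_rot: [-0.297, -3.127, -0.0]
wrist_force: [-0.2, -0.4, -2.0]
gripper_width: 0.0351
grasp_force: 22.7
```

Request:
carry_out:
  slide:
    - [0.09,0.9,0]
    - [0.09,0.9,0]
    - [0.09,0.9,0]
    - [0.09,0.9,0]
    - [0.09,0.9,0]
    - [0.09,0.9,0]
    - [0.09,0.9,0]
    - [0.09,0.9,0]
    - [0.09,0.8,0]
    - [0.09,0.5,0]
  twist:
    - [0,0,0]
    - [0,0,0]
    - [0,0,0]
    - [0,0,0]
    - [0,0,0]
    - [0,0,0]
    - [0,0,0]
    - [0,0,0]
    - [0,0,0]
    - [0,0,0]

```text
time_s: 15.53
ee_pos: [0.4852, 0.1638, 0.2297]
eef_rot: [-0.294, -3.127, -0.0]
wrist_force: [1.0, -0.4, -2.0]
gripper_width: 0.0357
grasp_force: 22.7
```

Request:
carry_out:
  slide:
    - [0,0,0.2]
    - [0,0,0.4]
    - [0,0,0.4]
    - [0,0,0.2]
    - [0,0,0.1]
    - [0,0,0]
    - [0,0,0]
    - [0,0,0]
  twist:
    - [0,0,0]
    - [0,0,0]
    - [0,0,0]
    - [0,0,0]
    - [0,0,0]
    - [0,0,0]
    - [0,0,0]
    - [0,0,0]

```text
time_s: 16.2
ee_pos: [0.486, 0.1614, 0.1982]
eef_rot: [0.298, 3.127, 0.0]
wrist_force: [0.3, -0.3, -1.7]
gripper_width: 0.0354
grasp_force: 22.7
```

```bash
python3 - <<'E'
from h import *
st()
E
```

```text
t 16.2 p [0.486  0.1614 0.1982] xdeg 169.12 ydeg 79.12 tilt 0.039 F [ 0.3 -0.3 -1.7] T [ 0.01  0.02 -0.06] w 0.03537758458013332 g 22.715540695935488 j6 0.5105516796005813
```

Request:
carry_out:
  slide:
    - [0.05,0.07,0.1]
    - [0,0.07,0.2]
    - [0,0,0.1]
    - [0,0,0]
    - [0,0,0]
  twist:
    - [0,0,0]
    - [0,0,0]
    - [0,0,0]
    - [0,0,0]
    - [0,0,0]

```text
time_s: 16.62
ee_pos: [0.485, 0.1654, 0.1875]
eef_rot: [-0.296, -3.127, 0.0]
wrist_force: [-0.3, 0.4, -2.6]
gripper_width: 0.0355
grasp_force: 22.7
```

```bash
python3 - <<'E'
from h import *
st()
a=capture("scene");cv2.imwrite("pics/s10.png",a[:,:,::-1]);b=capture("top");cv2.imwrite("pics/t10.png",b[:,:,::-1])
z=lambda c,k:cv2.resize(c[:,:,::-1],None,fx=k,fy=k,interpolation=cv2.INTER_CUBIC)
cv2.imwrite("pics/m10.png",np.hstack([z(a[255:315,270:323],10),z(b[250:310,265:292],10)]))
st()
E
```

```text
t 16.6167 p [0.485  0.1654 0.1875] xdeg 169.17 ydeg 79.17 tilt 0.036 F [-0.3  0.4 -2.6] T [-0.06  0.04  0.01] w 0.035471773911516485 g 22.715665865689516 j6 0.5177453112511048
t 16.7167 p [0.4852 0.1655 0.1878] xdeg 169.17 ydeg 79.17 tilt 0.003 F [-0.5 -1.2 -1.3] T [-0.   -0.07 -0.05] w 0.03563360230950256 g 22.715781647711992 j6 0.5177422315556275
```

View pics/m10.png

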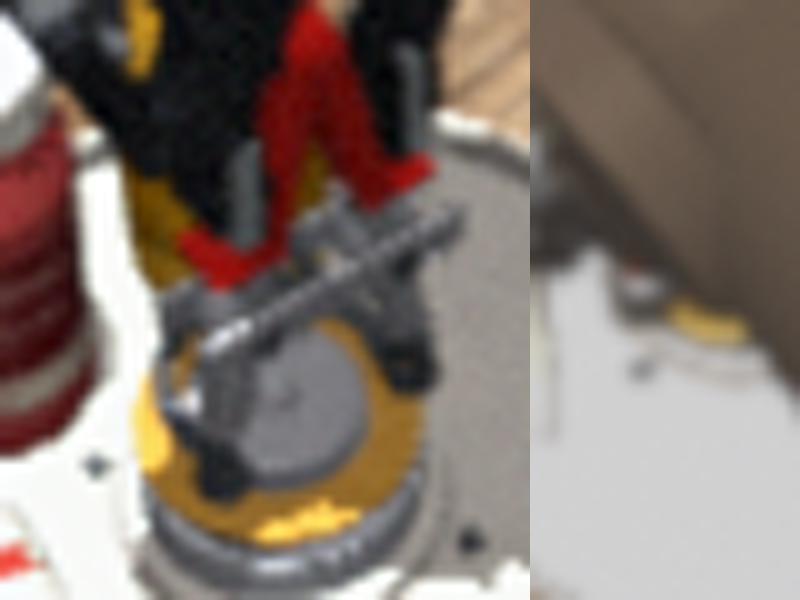

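```bash
python3 - <<'E'
from h import *
np.set_printoptions(precision=4,suppress=True)
S=lambda X,Y:tp(270,255,X,Y,10)
for z in(.078,.081,.084):
    a,b=onz("scene",S(221,478),z),onz("scene",S(410,369),z);print(z,a,b,(a+b)/2,np.linalg.norm(a-b),np.degrees(np.arctan2(*(a-b)[1::-1])))
for z in(.064,.066,.068):print("post",onz("scene",S(291,397),z), onz("top",(245+(202.5)/5-.5,240+(159.5)/5-.5),z))
E
```

```text
0.078 [0.493  0.1919 0.078 ] [0.483 0.139 0.078] [0.488  0.1655 0.078 ] 0.05384404053108392 79.26811599418608
0.081 [0.4914 0.1933 0.081 ] [0.4814 0.1405 0.081 ] [0.4864 0.1669 0.081 ] 0.05368820373137766 79.268115994186
0.084 [0.4898 0.1947 0.084 ] [0.4798 0.1421 0.084 ] [0.4848 0.1684 0.084 ] 0.05353236693167133 79.26811599418605
post [0.5054 0.1573 0.064 ] [0.5062 0.16   0.064 ]
post [0.5043 0.1583 0.066 ] [0.5059 0.16   0.066 ]
post [0.5032 0.1593 0.068 ] [0.5055 0.1601 0.068 ]
```

```bash
python3 - <<'E'
import cv2,numpy as np
for f in("pics/scene0.png","pics/s10.png"):
    g=cv2.imread(f,0);print(f);print(g[287:304,286:312])
g=cv2.imread("pics/top0.png",0);print(g[266:278,278:294])
E
```

```text
pics/scene0.png
[[249 248 242 221 203 209 208 209 217 224 226 221 224 221 216 212 212 207
  209 217 230 243 247 247 248 247]
 [246 238 222 211 208 212 209 219 232 234 233 231 231 231 231 230 220 211
  207 209 213 227 241 248 248 247]
 [237 219 205 209 213 227 231 232 236 235 233 232 233 232 233 232 232 228
  214 209 208 213 223 240 248 248]
 [216 206 208 214 226 233 235 234 236 233 233 234 233 233 234 233 234 232
  226 213 209 211 213 227 243 248]
 [208 206 212 221 233 235 235 235 235 236 232 231 232 232 234 235 233 233
  227 212 204 211 208 215 229 244]
 [206 209 215 229 235 235 234 236 234 234 227 224 226 230 234 235 233 232
  231 224 202 207 207 207 220 240]
 [207 211 214 231 235 235 234 236 231 219 216 223 215 221 232 236 234 233
  231 224 185 204 206 207 211 233]
 [209 210 213 231 235 235 235 234 229 206 214 230 217 206 229 234 233 231
  232 219 178 207 208 208 208 224]
 [208 209 212 230 234 234 236 235 232 214 209 208 196 210 232 236 232 233
  232 219 165 201 208 208 208 222]
 [208 204 197 227 235 235 235 236 234 231 225 219 224 228 234 234 233 231
  232 217 176 201 208 209 211
[... 2741 characters left out ...]
 199 198 192 185 176 171 172]
 [176 190 198 201 202 202 199 197 198 199 199 198 193 180 167 171]
 [179 194 201 203 201 195 188 187 191 196 200 201 198 185 166 168]
 [183 197 202 202 198 186 176 177 181 190 198 201 199 186 167 162]
 [188 199 203 202 195 179 172 176 175 186 198 201 198 187 168 160]
 [189 199 203 202 194 177 170 173 176 188 199 200 197 186 167 162]
 [185 198 203 202 197 187 179 179 187 196 200 200 196 181 162 164]
 [175 195 202 202 200 196 193 193 197 200 200 198 191 171 152 164]
 [170 188 199 201 201 201 200 200 201 202 199 194 179 154 148 166]
 [171 177 185 193 198 200 201 202 202 199 193 179 157 147 157 170]
 [171 166 160 168 184 193 194 196 195 187 173 154 146 157 167 172]]
```

```bash
python3 - <<'E'
from h import *
np.set_printoptions(precision=4,suppress=True)
g=cv2.imread("pics/s10.png",0)
print(g[296:308,284:300]);print(g[284:297,302:318])
for z in(.064,.066,.068,.07):print("post",z,onz("scene",(297.1,294.1),z),onz("top",(284.9,271.4),z))
E
```

```text
[[211 185 100  86 110 133  80  69  83  73  81 105 118 116 118 119]
 [212 204 145  58  52  76  79  76  76  75  90 122 125 122 125 121]
 [214 213 192  87  49  52  62  72  80  89 107 125 126 127 126 125]
 [216 215 201 113  62  48  38  52  55  79 118 126 122 124 124 126]
 [217 214 197 119  94  66  37  37  40  56 100 124 126 128 126 126]
 [216 201 153 114 106  76  37  36  33  41  69 106 134 128 130 117]
 [158 135 112 109  99  64  37  34  42  41  46  71  95  94  91  87]
 [155 114 109 109 102  72  35  35  37  38  46  67  78  82  82  83]
 [149 122 107 111 111  94  51  36  43  48  71  99 101 100 104 104]
 [169 111 105 107 109 110  95  84  74  79 101 109 109 109 107 114]
 [179  93 112 123 104 110 110 108 103 108 112 110 115 122 123 155]
 [236  97  95 134 121  96  99 110 115 111 111 117 155 202 203 202]]
[[ 79  70  76  83  90  69  63  71  77  88 123 147 150 150 149 149]
 [ 76  71  66  69  84  94  66  74  75  79 111 151 153 148 145 146]
 [ 77  73  58  57  61  73  68  68  75  76  92 128 148 150 143 150]
 [104  96  85  61  56  59  59  67  72  73  90 130 149 148 146 148]
 [117 110 108  90  62  48  55  64  65  57  69 113 147 150 152 146]
 [124 118 113 104  74  48  40  38  41  39  53 109 150 155 151 151]
 [127 125 118 112  93  53  32  26  29  31  43  97 150 153 150 150]
 [125 124 122 112 104  77  41  40  44  35  34  73 133 153 153 155]
 [125 124 123 117 105  93  53  36  43  33  37  72 128 152 150 148]
 [125 124 123 118 112 108  82  39  36  33  46  94 142 151 151 152]
 [126 124 125 121 112 113 104  78  68  70  95 137 152 151 151 153]
 [126 123 121 119 113 115 109 105 104 110 131 150 152 150 152 151]
 [123 124 122 115 108 116 113 114 113 117 137 152 151 150 152 149]]
post 0.064 [0.5084 0.1596 0.064 ] [0.5063 0.1603 0.064 ]
post 0.066 [0.5073 0.1605 0.066 ] [0.506  0.1603 0.066 ]
post 0.068 [0.5062 0.1615 0.068 ] [0.5056 0.1603 0.068 ]
post 0.07 [0.5051 0.1625 0.07  ] [0.5052 0.1604 0.07  ]
```

```bash
python3 - <<'E'
from h import *
from scipy.optimize import fsolve
np.set_printoptions(precision=4,suppress=True)
t=np.linspace(0,2*np.pi,73)
def obs(p,z0):
    C=np.r_[[[p[0]+.0065*np.cos(a),p[1]+.0065*np.sin(a),z0] for a in t],[[p[0]+.0065*np.cos(a),p[1]+.0065*np.sin(a),z0+.005] for a in t]]
    u=proj("scene",C);return np.array([(u[:,0].min()+u[:,0].max())/2,u[:,1].max()])
for z0 in(.076,.078,.080):
    E=[fsolve(lambda p:(obs(p,z0)-m),[.487,y]) for m,y in(((291.8,304.5),.19),((310,294),.14))]
    print(z0,*E,(E[0]+E[1])/2,np.linalg.norm(E[0]-E[1]))
print(sensors.get_state()['ee_pos'])
E
```

```text
0.076 [0.494  0.1904] [0.4843 0.1395] [0.4891 0.165 ] 0.05178016269669835
0.078 [0.4929 0.1913] [0.4832 0.1406] [0.4881 0.1659] 0.05168056493156956
0.08 [0.4919 0.1922] [0.4821 0.1416] [0.487  0.1669] 0.05158096716783392
[0.4852 0.1655 0.1878]
```

Request:
carry_out:
  slide:
    - [-0.03,-0.05,0]
    - [0,0,0.1]
    - [0,0,0.1]
    - [0,0,0.1]
    - [0,0,0]
    - [0,0,0]
  twist:
    - [0,0,0]
    - [0,0,0]
    - [0,0,0]
    - [0,0,0]
    - [0,0,0]
    - [0,0,0]
  gripper: 0.6

```text
time_s: 17.22
ee_pos: [0.4855, 0.164, 0.18]
eef_rot: [-0.297, -3.127, 0.0]
wrist_force: [0.3, -1.2, -1.6]
gripper_width: 0.0346
grasp_force: 31.8
```

Request:
carry_out:
  slide:
    - [0,0,0.06]
    - [0,0,0.06]
    - [0,0,0]
    - [0,0,0]
  twist:
    - [0,0,0]
    - [0,0,0]
    - [0,0,0]
    - [0,0,0]

```text
time_s: 17.55
ee_pos: [0.4856, 0.164, 0.1772]
eef_rot: [-0.297, -3.127, 0.0]
wrist_force: [-0.4, -0.6, -1.9]
gripper_width: 0.0349
grasp_force: 31.8
```

Request:
carry_out:
  slide:
    - [0,0,0.06]
    - [0,0,0.02]
    - [0,0,0]
    - [0,0,0]
  twist:
    - [0,0,0]
    - [0,0,0]
    - [0,0,0]
    - [0,0,0]

```text
time_s: 17.88
ee_pos: [0.4856, 0.164, 0.1753]
eef_rot: [-0.297, -3.127, 0.0]
wrist_force: [-0.4, -0.5, -1.8]
gripper_width: 0.0347
grasp_force: 31.8
```

Request:
carry_out:
  slide:
    - [0,0,0.06]
    - [0,0,0]
    - [0,0,0]
  twist:
    - [0,0,0]
    - [0,0,0]
    - [0,0,0]

```text
time_s: 18.13
ee_pos: [0.4856, 0.164, 0.1737]
eef_rot: [-0.297, -3.127, 0.0]
wrist_force: [-0.1, 0.2, -1.3]
gripper_width: 0.0348
grasp_force: 31.8
```

Request:
carry_out:
  slide:
    - [0,0,0.06]
    - [0,0,0]
    - [0,0,0]
  twist:
    - [0,0,0]
    - [0,0,0]
    - [0,0,0]

```text
time_s: 18.38
ee_pos: [0.4856, 0.164, 0.1722]
eef_rot: [-0.297, -3.127, 0.0]
wrist_force: [-0.0, -0.7, -1.8]
gripper_width: 0.035
grasp_force: 31.8
```

Request:
carry_out:
  slide:
    - [0,0,0.06]
    - [0,0,0]
    - [0,0,0]
  twist:
    - [0,0,0]
    - [0,0,0]
    - [0,0,0]

```text
time_s: 18.63
ee_pos: [0.4856, 0.164, 0.1707]
eef_rot: [-0.297, -3.127, 0.0]
wrist_force: [-0.4, 0.2, -1.6]
gripper_width: 0.035
grasp_force: 31.9
```

Request:
carry_out:
  slide:
    - [0,0,0.06]
    - [0,0,0]
    - [0,0,0]
  twist:
    - [0,0,0]
    - [0,0,0]
    - [0,0,0]

```text
time_s: 18.88
ee_pos: [0.4856, 0.1641, 0.1693]
eef_rot: [0.297, 3.128, 0.0]
wrist_force: [0.3, 0.0, -1.4]
gripper_width: 0.0349
grasp_force: 31.9
```

Request:
carry_out:
  slide:
    - [0,0,0.06]
    - [0,0,0]
    - [0,0,0]
  twist:
    - [0,0,0]
    - [0,0,0]
    - [0,0,0]

```text
time_s: 19.13
ee_pos: [0.4857, 0.1641, 0.1679]
eef_rot: [0.297, 3.127, 0.0]
wrist_force: [-0.6, 0.2, 1.1]
gripper_width: 0.0343
grasp_force: 31.9
```

Request:
carry_out:
  slide:
    - [0,0,0.06]
    - [0,0,0]
    - [0,0,0]
  twist:
    - [0,0,0]
    - [0,0,0]
    - [0,0,0]

```text
time_s: 19.38
ee_pos: [0.4858, 0.1641, 0.1665]
eef_rot: [0.297, 3.127, 0.0]
wrist_force: [-0.3, 0.2, 1.9]
gripper_width: 0.0349
grasp_force: 31.9
```

Request:
carry_out:
  slide:
    - [0,0,0.05]
    - [0,0,0]
    - [0,0,0]
  twist:
    - [0,0,0]
    - [0,0,0]
    - [0,0,0]

```text
time_s: 19.63
ee_pos: [0.4858, 0.1641, 0.1653]
eef_rot: [0.297, 3.127, 0.0]
wrist_force: [0.4, 0.7, 3.5]
gripper_width: 0.0347
grasp_force: 31.9
```

Request:
carry_out:
  slide:
    - [0,0,0.05]
    - [0,0,0]
    - [0,0,0]
  twist:
    - [0,0,0]
    - [0,0,0]
    - [0,0,0]

```text
time_s: 19.88
ee_pos: [0.4858, 0.1641, 0.164]
eef_rot: [0.297, 3.127, 0.0]
wrist_force: [-0.2, 0.1, 4.3]
gripper_width: 0.035
grasp_force: 31.9
```

```bash
python3 - <<'E'
from h import *
st()
E
```

```text
t 19.8833 p [0.4858 0.1641 0.164 ] xdeg 169.16 ydeg 79.16 tilt 0.028 F [-0.2  0.1  4.3] T [ 0.03  0.04 -0.01] w 0.034978921120251326 g 31.929994225502014 j6 0.5148795193785222
```

Request:
carry_out:
  slide:
    - [0,0,0.05]
    - [0,0,0]
    - [0,0,0]
  twist:
    - [0,0,0]
    - [0,0,0]
    - [0,0,0]

```text
time_s: 20.13
ee_pos: [0.4861, 0.1641, 0.1633]
eef_rot: [0.297, 3.126, 0.001]
wrist_force: [0.1, 0.9, 7.1]
gripper_width: 0.0348
grasp_force: 32.0
```

Request:
carry_out:
  slide:
    - [0,0,0.03]
    - [0,0,0]
    - [0,0,0]
  twist:
    - [0,0,0]
    - [0,0,0]
    - [0,0,0]

```text
time_s: 20.38
ee_pos: [0.4864, 0.1642, 0.1631]
eef_rot: [0.296, 3.125, 0.001]
wrist_force: [-0.5, 0.9, 9.6]
gripper_width: 0.0346
grasp_force: 32.0
```

Request:
carry_out:
  slide:
    - [0.02,0,0.01]
    - [0.02,0,0.01]
    - [0.01,0,0]
    - [0,0,0]
  twist:
    - [0,0,0]
    - [0,0,0]
    - [0,0,0]
    - [0,0,0]
  gripper: 0.545

```text
time_s: 20.72
ee_pos: [0.4854, 0.1644, 0.1629]
eef_rot: [0.297, 3.124, 0.001]
wrist_force: [-0.9, -0.9, 10.6]
gripper_width: 0.039
grasp_force: 15.1
```

Request:
carry_out:
  slide:
    - [0.02,0,0.02]
    - [0.02,0,0.01]
    - [0.01,0,0]
    - [0,0,0]
  twist:
    - [0,0,0]
    - [0,0,0]
    - [0,0,0]
    - [0,0,0]
  gripper: 0.49

```text
time_s: 21.05
ee_pos: [0.4845, 0.1646, 0.1625]
eef_rot: [0.297, 3.123, 0.001]
wrist_force: [-0.8, -0.9, 13.9]
gripper_width: 0.0439
grasp_force: 13.8
```

Request:
carry_out:
  slide:
    - [0.02,0,-0.02]
    - [0.02,0,0]
    - [0.01,0,0]
    - [0,0,0]
  twist:
    - [0,0,0]
    - [0,0,0]
    - [0,0,0]
    - [0,0,0]
  gripper: 0.43

```text
time_s: 21.38
ee_pos: [0.4826, 0.1649, 0.1621]
eef_rot: [0.297, 3.125, 0.001]
wrist_force: [-0.4, -0.3, 8.0]
gripper_width: 0.0489
grasp_force: 10.4
```

Request:
carry_out:
  slide:
    - [0.02,0,0]
    - [0.02,0,0]
    - [0.01,0,0]
    - [0,0,0]
  twist:
    - [0,0,0]
    - [0,0,0]
    - [0,0,0]
    - [0,0,0]
  gripper: 0.38

```text
time_s: 21.72
ee_pos: [0.481, 0.1651, 0.1614]
eef_rot: [0.297, 3.127, 0.001]
wrist_force: [0.6, 1.0, 6.0]
gripper_width: 0.0529
grasp_force: 8.8
```

Request:
carry_out:
  slide:
    - [0.02,0,0]
    - [0.02,0,0]
    - [0.01,0,0]
    - [0,0,0]
  twist:
    - [0,0,0]
    - [0,0,0]
    - [0,0,0]
    - [0,0,0]
  gripper: 0.345

```text
time_s: 22.05
ee_pos: [0.4796, 0.1652, 0.1612]
eef_rot: [0.297, 3.127, 0.0]
wrist_force: [0.4, 0.0, 3.7]
gripper_width: 0.056
grasp_force: 5.4
```

Request:
carry_out:
  slide:
    - [0,0,0]
    - [0,0,0]
    - [0,0,0]
    - [0,0,0]
  twist:
    - [0,0,0]
    - [0,0,0]
    - [0,0,0]
    - [0,0,0]
  gripper: 0.315

```text
time_s: 22.38
ee_pos: [0.4794, 0.1652, 0.1608]
eef_rot: [-0.297, -3.127, 0.0]
wrist_force: [-0.1, -1.0, 1.4]
gripper_width: 0.0587
grasp_force: 5.3
```

```bash
python3 - <<'E'
from h import *
st()
E
```

```text
t 22.3833 p [0.4794 0.1652 0.1608] xdeg 169.16 ydeg 79.16 tilt 0.028 F [-0.1 -1.   1.4] T [ 0.09 -0.1  -0.02] w 0.058732324020095095 g 5.347860065303394 j6 0.5209679018606491
```

Request:
carry_out:
  slide:
    - [0,0,-0.05]
    - [0,0,-0.05]
    - [0,0,0]
    - [0,0,0]
  twist:
    - [0,0,0]
    - [0,0,0]
    - [0,0,0]
    - [0,0,0]

```text
time_s: 22.72
ee_pos: [0.4792, 0.1651, 0.1631]
eef_rot: [-0.297, -3.127, 0.001]
wrist_force: [-0.3, -1.0, -1.9]
gripper_width: 0.0586
grasp_force: 4.8
```

Request:
carry_out:
  slide:
    - [0,0,-0.05]
    - [0,0,-0.05]
    - [0,0,0]
    - [0,0,0]
  twist:
    - [0,0,0]
    - [0,0,0]
    - [0,0,0]
    - [0,0,0]

```text
time_s: 23.05
ee_pos: [0.4795, 0.1652, 0.1661]
eef_rot: [0.297, 3.128, -0.0]
wrist_force: [-0.5, -0.0, -0.8]
gripper_width: 0.0584
grasp_force: 4.8
```

Request:
carry_out:
  slide:
    - [0,0,-0.1]
    - [0,0,-0.1]
    - [0,0,0]
    - [0,0,0]
  twist:
    - [0,0,0]
    - [0,0,0]
    - [0,0,0]
    - [0,0,0]

```text
time_s: 23.38
ee_pos: [0.4797, 0.1652, 0.1713]
eef_rot: [0.297, 3.127, 0.0]
wrist_force: [0.8, -0.1, -1.7]
gripper_width: 0.0584
grasp_force: 4.8
```

Request:
carry_out:
  slide:
    - [0,0,0]
    - [0,0,-0.1]
    - [0,0,-0.3]
    - [0,0,-0.5]
    - [0,0,-0.5]
    - [0,0,-0.5]
    - [0,0,-0.4]
    - [0,0,-0.1]
    - [0,0,0]
    - [0,0,0]
  twist:
    - [0,0,0]
    - [0,0,0]
    - [0,0,0]
    - [0,0,0]
    - [0,0,0]
    - [0,0,0]
    - [0,0,0]
    - [0,0,0]
    - [0,0,0]
    - [0,0,0]
  gripper: 0.35

```text
time_s: 24.22
ee_pos: [0.4795, 0.1652, 0.2308]
eef_rot: [-0.297, -3.127, 0.0]
wrist_force: [-0.5, 0.4, -1.5]
gripper_width: 0.0554
grasp_force: 5.4
```

Request:
carry_out:
  slide:
    - [-0.2,-0.4,0]
    - [-0.2,-0.8,0]
    - [-0.2,-0.9,0]
    - [-0.2,-0.9,0]
    - [-0.2,-0.9,0]
    - [-0.2,-0.9,0]
    - [-0.2,-0.9,0]
    - [-0.2,-0.9,0]
    - [-0.2,-0.9,0]
    - [-0.2,-0.9,0]
  twist:
    - [0,0,0]
    - [0,0,0]
    - [0,0,0]
    - [0,0,0]
    - [0,0,0]
    - [0,0,0]
    - [0,0,0]
    - [0,0,0]
    - [0,0,0]
    - [0,0,0]

```text
time_s: 25.05
ee_pos: [0.4885, -0.0522, 0.2303]
eef_rot: [-0.297, -3.126, 0.0]
wrist_force: [-0.0, 0.2, -1.4]
gripper_width: 0.0559
grasp_force: 5.4
```

Request:
carry_out:
  slide:
    - [-0.2,-0.9,0]
    - [-0.2,-0.9,0]
    - [-0.2,-0.9,0]
    - [-0.2,-0.9,0]
    - [-0.2,-0.75,0]
    - [-0.2,-0.4,0]
    - [0,0,0]
    - [0,0,0]
    - [0,0,0]
    - [0,0,0]
  twist:
    - [0,0,0]
    - [0,0,0]
    - [0,0,0]
    - [0,0,0]
    - [0,0,0]
    - [0,0,0]
    - [0,0,0.5]
    - [0,0,0]
    - [0,0,0]
    - [0,0,0]

```text
time_s: 25.88
ee_pos: [0.4961, -0.1724, 0.2308]
eef_rot: [-0.376, -3.119, -0.0]
wrist_force: [-0.2, -0.2, -0.9]
gripper_width: 0.0554
grasp_force: 5.4
```

```bash
python3 - <<'E'
from h import *
st()
cv2.imwrite("pics/s11.png",capture("scene")[:,:,::-1]);t=capture("top");cv2.imwrite("pics/t11.png",t[:,:,::-1]);s,r=st()
g=cv2.cvtColor(t,cv2.COLOR_RGB2GRAY);print(g[256:292,268:304:1])
d=np.array([.4965,-.1727])-s['ee_pos'][:2];print("units x,y",(d@r[:2,0])/.025,(d@r[:2,1])/.025)
E
```

```text
t 25.8833 p [ 0.4961 -0.1724  0.2308] xdeg 166.25 ydeg 76.25 tilt 0.032 F [-0.2 -0.2 -0.9] T [0.03 0.04 0.01] w 0.05536323231822438 g 5.447260290384293 j6 -0.09454484770467572
t 25.9833 p [ 0.4962 -0.1722  0.231 ] xdeg 166.25 ydeg 76.25 tilt 0.011 F [ 0.6 -0.1 -1.2] T [-0.01 -0.05 -0.04] w 0.05559725082507223 g 5.447293594479561 j6 -0.0940994609421446
[[ 70  68  67 ... 213 213 213]
 [ 67  65  66 ... 213 213 213]
 [ 68  68  69 ... 213 213 213]
 ...
 [207 213 213 ... 213 213 213]
 [207 212 213 ... 213 213 213]
 [207 213 213 ... 213 213 213]]
units x,y -0.014784587135915205 -0.015732301291800227
```

```bash
python3 - <<'E'
import cv2,numpy as np
np.set_printoptions(linewidth=250)
for f in("t11","s11"):
    g=cv2.imread(f"pics/{f}.png",0)
    print(g[258:288,270:301] if f=="t11" else g[280:310,282:314])
E
```

```text
[[ 69  70  75  84 105 144 183 204 209 212 213 213 213 212 212 212 212 213 212 212 212 212 213 213 213 213 213 213 212 212 212]
 [ 76  81  91 114 149 183 205 212 212 213 212 212 211 210 210 209 209 208 209 211 210 212 213 213 210 208 210 211 212 212 212]
 [ 99 114 132 160 187 205 212 213 212 211 210 207 204 200 200 196 193 192 197 200 201 207 210 210 202 190 196 207 211 212 212]
 [149 171 184 196 207 212 213 212 209 206 200 194 190 188 186 183 181 180 184 186 185 193 201 204 189 164 173 198 210 213 213]
 [191 203 206 206 209 212 211 207 200 193 187 181 179 176 175 175 174 176 177 178 178 183 190 192 180 160 171 199 211 213 213]
 [209 207 199 189 197 207 206 198 188 181 178 174 172 168 165 164 165 167 170 172 176 179 181 182 180 178 191 206 211 212 212]
 [211 203 180 160 176 198 198 187 180 177 171 166 168 171 172 172 169 164 158 159 168 173 175 177 179 184 197 208 212 212 213]
 [212 205 183 158 167 189 187 180 177 172 171 175 185 192 195 195 192 184 171 156 153 158 169 175 174 176 186 199 208 213 213]
 [213 211 201 184 179 182 181 176 172 170 181 194 203 207 208 206 205 201 194 178 15
[... 5941 characters left out ...]
208 212 213 213 212 200 169 117 100 197 245]
 [245 244 166 142 188 210 209 212 210 209 203 194 159 108  73  91  93 100 113 182 213 213 213 211 211 203 167 116  91  99 200 247]
 [238 246 180 123 174 179 212 212 215 213 212 208 205 178  94 151 191 151  91 146 211 214 212 211 199 152 122 101  79 113 212 241]
 [229 250 237 114 107 137 162 202 214 211 211 213 214 197  79 109 143 102  64 137 210 209 209 195 149 129 110  86 100 190 247 240]
 [232 247 247 174  84  96 122 136 146 177 215 218 213 197 112  64  62  43  58 145 203 174 156 159 124 113  89  86 171 249 247 214]
 [218 229 251 239 118  86  93 122 147 109 130 146 166 184 164 118  61  68  95 117 146 145 141 156 103  90  81 109 206 250 236 196]]
```

Request:
carry_out:
  slide:
    - [-0.01,-0.02,0.2]
    - [0,0,0.5]
    - [0,0,0.5]
    - [0,0,0.5]
    - [0,0,0.5]
    - [0,0,0.3]
    - [0,0,0.2]
    - [0,0,0]
    - [0,0,0]
  twist:
    - [0,0,0]
    - [0,0,0]
    - [0,0,0]
    - [0,0,0]
    - [0,0,0]
    - [0,0,0]
    - [0,0,0]
    - [0,0,0]
    - [0,0,0]

```text
time_s: 26.73
ee_pos: [0.4965, -0.1732, 0.1637]
eef_rot: [0.378, 3.119, -0.0]
wrist_force: [-1.3, 0.1, -2.2]
gripper_width: 0.0558
grasp_force: 5.4
```

Request:
carry_out:
  slide:
    - [0,0,0.15]
    - [0,0,0.15]
    - [0,0,0.15]
    - [0,0,0.15]
    - [0,0,0]
    - [0,0,0]
  twist:
    - [0,0,0]
    - [0,0,0]
    - [0,0,0]
    - [0,0,0]
    - [0,0,0]
    - [0,0,0]

```text
time_s: 27.23
ee_pos: [0.4962, -0.1732, 0.1482]
eef_rot: [-0.378, -3.118, -0.0]
wrist_force: [-0.4, 0.4, -1.6]
gripper_width: 0.0557
grasp_force: 5.4
```

Request:
carry_out:
  slide:
    - [0,0,0.2]
    - [0,0,0.2]
    - [0,0,0.2]
    - [0,0,0.2]
    - [0,0,0.2]
    - [0,0,0]
    - [0,0,0]
  twist:
    - [0,0,0]
    - [0,0,0]
    - [0,0,0]
    - [0,0,0]
    - [0,0,0]
    - [0,0,0]
    - [0,0,0]

```text
time_s: 27.82
ee_pos: [0.4961, -0.1731, 0.123]
eef_rot: [-0.378, -3.118, -0.0]
wrist_force: [-0.1, 0.1, -2.1]
gripper_width: 0.0557
grasp_force: 5.4
```

Entering the slot freely. Lower the rest.

Request:
carry_out:
  slide:
    - [0,0,0.15]
    - [0,0,0.15]
    - [0,0,0.1]
    - [0,0,0]
    - [0,0,0]
  twist:
    - [0,0,0]
    - [0,0,0]
    - [0,0,0]
    - [0,0,0]
    - [0,0,0]

```text
time_s: 28.23
ee_pos: [0.4962, -0.1732, 0.1134]
eef_rot: [-0.378, -3.118, -0.0]
wrist_force: [0.2, 0.6, -2.5]
gripper_width: 0.0556
grasp_force: 5.4
```

Request:
carry_out:
  slide:
    - [0,0,0.06]
    - [0,0,0.04]
    - [0,0,0]
    - [0,0,0]
  twist:
    - [0,0,0]
    - [0,0,0]
    - [0,0,0]
    - [0,0,0]

```text
time_s: 28.57
ee_pos: [0.4964, -0.1732, 0.111]
eef_rot: [-0.378, -3.119, -0.0]
wrist_force: [-0.5, 0.7, -1.9]
gripper_width: 0.0553
grasp_force: 5.4
```

Request:
carry_out:
  slide:
    - [0,0,0.05]
    - [0,0,0.03]
    - [0,0,0]
    - [0,0,0]
  twist:
    - [0,0,0]
    - [0,0,0]
    - [0,0,0]
    - [0,0,0]

```text
time_s: 28.9
ee_pos: [0.4964, -0.1733, 0.109]
eef_rot: [-0.379, -3.119, 0.0]
wrist_force: [0.1, -0.0, -1.9]
gripper_width: 0.0557
grasp_force: 5.4
```

Request:
carry_out:
  slide:
    - [0,0,0.05]
    - [0,0,0]
    - [0,0,0]
  twist:
    - [0,0,0]
    - [0,0,0]
    - [0,0,0]

```text
time_s: 29.15
ee_pos: [0.4967, -0.1732, 0.1083]
eef_rot: [0.378, 3.118, 0.0]
wrist_force: [-1.0, 0.9, 3.3]
gripper_width: 0.0556
grasp_force: 5.9
```

Request:
carry_out:
  slide:
    - [0,0,-0.02]
    - [0,0,0]
    - [0,0,0]
    - [0,0,0]
  twist:
    - [0,0,0]
    - [0,0,0]
    - [0,0,0]
    - [0,0,0]
  gripper: 0.28

```text
time_s: 29.48
ee_pos: [0.4964, -0.1733, 0.1082]
eef_rot: [-0.378, -3.119, 0.0]
wrist_force: [-0.3, -0.4, -0.7]
gripper_width: 0.061
grasp_force: 2.7
```

Request:
carry_out:
  slide:
    - [0,0,0]
    - [0,0,0]
    - [0,0,0]
    - [0,0,0]
    - [0,0,0]
    - [0,0,0]
  twist:
    - [0,0,0]
    - [0,0,0]
    - [0,0,0]
    - [0,0,0]
    - [0,0,0]
    - [0,0,0]
  gripper: 0

```text
time_s: 29.98
ee_pos: [0.4964, -0.1733, 0.1083]
eef_rot: [0.379, 3.119, -0.0]
wrist_force: [-0.7, 0.4, 0.1]
gripper_width: 0.0853
grasp_force: 0.0
```

Request:
carry_out:
  slide:
    - [0,0,-0.2]
    - [0,0,-0.4]
    - [0,0,-0.5]
    - [0,0,-0.5]
    - [0,0,-0.6]
    - [0,0,-0.6]
    - [0,0,-0.6]
    - [0,0,-0.6]
    - [0,0,-0.6]
    - [0,0,0]
  twist:
    - [0,0,0]
    - [0,0,0]
    - [0,0,0]
    - [0,0,0]
    - [0,0,0]
    - [0,0,0]
    - [0,0,0]
    - [0,0,0]
    - [0,0,0]
    - [0,0,0]

```text
time_s: 30.82
ee_pos: [0.4976, -0.1737, 0.2273]
eef_rot: [0.378, 3.113, -0.002]
wrist_force: [0.1, 0.0, 1.4]
gripper_width: 0.0855
grasp_force: 0.0
```

```bash
python3 - <<'E'
from h import *
st()
im=capture("scene")[:,:,::-1];cv2.imwrite("pics/s12.png",im);o=cv2.imread("pics/scene0.png")
def red(i):
    c=i[185:235,365:415].astype(int);m=(c[...,2]>120)&(c[...,1]<60)&(c[...,0]<60);n,l,s,ce=cv2.connectedComponentsWithStats(m.astype(np.uint8));return [(s[k].tolist(),ce[k].round(1).tolist()) for k in range(1,n) if s[k,4]>8]
print(red(o));print(red(im))
E
```

```text
t 30.8167 p [ 0.4976 -0.1737  0.2273] xdeg 166.16 ydeg 76.16 tilt 0.325 F [0.1 0.  1.4] T [ 0.03 -0.02  0.04] w 0.08552399876718315 g 0.0 j6 -0.09431114982838185
[([32, 10, 5, 7, 19], [34.5, 12.3]), ([15, 18, 6, 6, 20], [17.8, 20.1]), ([13, 35, 5, 6, 21], [14.9, 37.8])]
[([33, 10, 4, 4, 10], [35.0, 11.0]), ([16, 18, 5, 5, 17], [18.4, 19.9]), ([12, 35, 7, 6, 23], [14.7, 37.4])]
```

Request:
carry_out:
  slide:
    - [0,0,0]
    - [0,0,0]
    - [0,0,0]
    - [0,0,0]
  twist:
    - [0,0,0]
    - [0,0,0]
    - [0,0,0]
    - [0,0,0]

```text
time_s: 31.2
ee_pos: [0.496, -0.1731, 0.2224]
eef_rot: [-0.378, -3.117, -0.0]
wrist_force: [-0.8, 0.6, -0.3]
gripper_width: 0.0857
grasp_force: 0.0
```

```bash
python3 -c "
from workcell import job_done
print(job_done())"
```

```text
the job is handed in; nothing more can be done
None
```

I handed the job in at about 31 s, with no verdict returned: the last camera readings show the ring closed round the post, and the pliers are back in their slot. I had no direct reading of the washer's height or the ring's level.

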